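Right two toppled transformer cans in the lane and fit the retaining plate

ROBOT

A 6-joint arm with a two-finger parallel gripper is mounted at the origin on the work surface. World frame = base frame: x ahead of the robot, y to its left, z up, the work surface at z = 0. Lengths are in m, angles in rad, forces in N, time in s.
With the tool pointing down it reaches from about 0.25 to 0.775 m from the base axis. Payload 4 kg.
Tool frame: the origin (TCP) lies at the very end of the fingers, on their centre line; the grasp point (between the pads) lies 19 mm behind it (robot.hold_point_z is the distance from the TCP to the grasp point, in m); z points along the fingers, y is the line along which they close (so a half turn about z gives the same grasp; the last joint's range is limited). The gripper opens to 94 mm and grips with 3 to 60 N. Pads are 16 mm wide; open, the fingers measure 119 mm over their backs; the gripper's body (75 mm by 177 mm) begins 78 mm behind the grasp point.
Start: joints at [1.194, 0.087, 1.371, -0, 1.684, -0.103], TCP at [0.149, 0.53, 0.206] pointing down, gripper open.
Joint ranges: [-3.1, 3.1], [-0.76, 2.03], [0.27, 2.55], [-1.08, 4.22], [0.17, 2.65], [-2.57, 2.57]. Speed limits (rad/s): [2.79, 2.79, 3.14, 3.14, 3.14, 3.14].

INTERFACE

Orientations are given as [roll, pitch, yaw] about the fixed x, y, z axes, in that order (R = Rz(yaw) Ry(pitch) Rx(roll)).
In Python, from bench import robot gives the robot as it stands.
- The arm moves only by the tool carry_out, never from a script. Its argument "steps" is a list of rows, each a list of 3 entries, a list of its own where there are three numbers: the shift along the tool's x, y, z in m, then the turn about the tool's z in units of 10 degrees (1.0 is 10 degrees), then the closure, from -1 (fully open) to 1 (shut). In form: [[[tx, ty, tz], roll, jaw], ...]. A call has 1 to 10 rows; each row is the pose to reach, as a shift and turn from the pose commanded when the call began, along the tool's axes at that moment; what a row does not reach only later rows make up. A row lasts 1/8 s, in which the tool goes at most 62.5 mm and 10.7 degrees, less where a joint would pass 70% of its speed; a pose out of reach is approached as far as the arm can. A call with a gripper value outside its range is refused whole. The fingers move at their own pace and stop on an object; the grip force is fixed at half the most. Time passes only in rows, so rows that repeat a pose let the fingers close. It gives the time, the measured TCP pose, the force, the opening and the grip force at its end, in the units of the state.
- robot.get_obs(): the state, without advancing time (a new reading comes with each control period).
- robot.snapshot(name): name is "side" or "top" or "wrist"; returns a dict with "image" (480x640x3 uint8, red, green, blue), "z_map" (480x640 float32, m along the optical axis (not along the pixel's ray), 0 where there is no reading), "mtx" (3x3 intrinsics, pixels), "R" (3x3) and "t" (3): a world point X has camera coordinates R X + t. Camera axes: x right, y down, z forward; pixel columns grow to the right and rows downward; lengths in m; the calibration is good to about 2 mm. A picture is of the moment at which its call begins.
- robot.close_job(): hands the job in; it is judged then, once.
The state is a dict: "time": time; "joint_positions": joint angles; "qvel": joint speeds; "joint_torque": joint torques, N m; "tool_pos": TCP position; "ee_rot": TCP orientation; "wrist_force": force on the tool from outside, world axes, zero at the start; "wrist_torque": the same for the moment, N m; "width": finger opening in m; "finger_force": force on a finger pad.
Only numpy, scipy, OpenCV 4.12 (cv2) and the standard library are available. Lean on these libraries where they do the work, as an engineer would, in place of code of your own. Each camera call takes 0.05 s, during which the arm holds its last target. There are 200 camera calls.

TASK

Two of the square transformer cans lie toppled on the bench: stand each one upright, black round top up, in the middle of one of the two empty places (black rubber squares) of the plywood jig's lane, without disturbing the can and the two round capacitors already standing there. Then take the aluminium retaining plate by its bridge handle and lower it gently, its two holes over the two locating pins behind the lane, until it lies flush on the pins' shoulders and the tops of the cans, and let go.

Things in the scene. Friction and masses are not known exactly. Their poses are not given: they have to be found in the camera images.
- jig: Fixed plywood jig, deck top 12 mm above the bench, deck x -45 to 75, y -190 to 190 mm. Origin on the bench under the lane's middle; x across the lane, away from the robot, to the pins; y left along the lane. Lane rails 6 mm high on the deck, inner faces at x -33 and 33. Places at y -160, -80, 0, 80, 160: the outer two hold round capacitors, the middle three are for cans.
- pin_left (a point): Left locating pin (jig x = 50, y = +80 mm): this point is the centre of its shoulder, 104 mm above the deck, on which the plate rests. Below it an aluminium pillar of 18 mm diameter, above it a steel pin of 10 mm diameter and 22 mm height with a tapered tip. Axes as the jig's.
- pin_right (a point): Right locating pin (jig x = 50, y = -80 mm), otherwise the same.
- gap_1: Empty place of the lane: a flat black rubber square, 50 x 50 mm, 0.7 mm thick, looks only (a can stands at deck height); origin at its centre on the deck, axes as the jig's. Which of the middle three places are empty varies.
- gap_2: The other empty place, the same.
- can_a: Toppled aluminium can lying on a side, left of the middle: 46 x 46 x 92 mm plus a round black cap (30 mm diameter, 12 mm high) on its top, 104 mm in all; about 0.4 kg, centre of mass 48 mm above its foot. Origin at the centre of its square foot (23 mm above the bench while lying), z along the can from foot to cap, x and y square to its sides.
- can_b: The other toppled can, the same, right of the middle.
- can_standing: The same kind of can, already standing in one of the middle three places; leave it alone. Origin at the centre of its foot, z up.
- cap_left: Round black capacitor, 46 mm diameter, 74 mm high, loose, standing in the left end place of the lane; leave it alone. Origin at the centre of its underside, z up.
- cap_right: The same, in the right end place.
- plate: Aluminium retaining plate 96 (x) x 200 (y) x 6 mm, 0.45 kg, lying flat on the bench on the right. Origin at the centre of its underside, z up. Two through holes of about 14 mm near its +x long edge, black bridge handle along y over its middle. Fitted, its axes agree with the jig's (holes on the side away from the robot).
- hole_left (a point): Centre of the plate's left hole (plate x = 34, y = +80 mm) at its underside; goes over the left pin.
- hole_right (a point): Centre of the right hole (plate x = 34, y = -80 mm) at its underside.
- handle (a point): Middle of the handle's grip bar, 43 mm above the plate's underside: bar 16 mm wide (x), 100 mm long (y), 14 mm high, 30 mm clear above the plate, over the centre of mass.
There are look-alikes about, which are no part of the job. Leave any blue or red look-alike of the can_b alone.

How it is judged:
On the way, in this order (a step that is already met when the one before it is completed fails the run):
1. one toppled can stands upright in an empty place, let go (((horizontal distance between can_a and gap_1 below 0.012 m and z of can_a in the frame of jig between 0.009 and 0.015 m and angle between can_a's own z axis and vertical below 0.06 rad and linear speed of can_a below 0.03 m/s and contact force between can_a and the fingers below 0.1 N) or (horizontal distance between can_a and gap_2 below 0.012 m and z of can_a in the frame of jig between 0.009 and 0.015 m and angle between can_a's own z axis and vertical below 0.06 rad and linear speed of can_a below 0.03 m/s and contact force between can_a and the fingers below 0.1 N) or (horizontal distance between can_b and gap_1 below 0.012 m and z of can_b in the frame of jig between 0.009 and 0.015 m and angle between can_b's own z axis and vertical below 0.06 rad and linear speed of can_b below 0.03 m/s and contact force between can_b and the fingers below 0.1 N) or (horizontal distance between can_b and gap_2 below 0.012 m and z of can_b in the frame of jig between 0.009 and 0.015 m and angle between can_b's own z axis and vertical below 0.06 rad and linear speed of can_b below 0.03 m/s and contact force between can_b and the fingers below 0.1 N))), for 0.2 s.
2. both cans stand upright in the two empty places, let go ((((horizontal distance between can_a and gap_1 below 0.012 m and z of can_a in the frame of jig between 0.009 and 0.015 m and angle between can_a's own z axis and vertical below 0.06 rad and linear speed of can_a below 0.03 m/s and contact force between can_a and the fingers below 0.1 N) and (horizontal distance between can_b and gap_2 below 0.012 m and z of can_b in the frame of jig between 0.009 and 0.015 m and angle between can_b's own z axis and vertical below 0.06 rad and linear speed of can_b below 0.03 m/s and contact force between can_b and the fingers below 0.1 N)) or ((horizontal distance between can_a and gap_2 below 0.012 m and z of can_a in the frame of jig between 0.009 and 0.015 m and angle between can_a's own z axis and vertical below 0.06 rad and linear speed of can_a below 0.03 m/s and contact force between can_a and the fingers below 0.1 N) and (horizontal distance between can_b and gap_1 below 0.012 m and z of can_b in the frame of jig between 0.009 and 0.015 m and angle between can_b's own z axis and vertical below 0.06 rad and linear speed of can_b below 0.03 m/s and contact force between can_b and the fingers below 0.1 N)))), for 0.2 s.
3. the plate lies flush on the pins' shoulders (horizontal distance between hole_left and pin_left below 0.005 m and z of hole_left in the frame of pin_left between -0.003 and 0.0025 m and horizontal distance between hole_right and pin_right below 0.005 m and z of hole_right in the frame of pin_right between -0.003 and 0.0025 m and angle between plate's own z axis and vertical below 0.025 rad), for 0.2 s.
At the end, for the whole second after the job is handed in: Each empty place holds a toppled can, upright (0.06 rad), within 12 mm of its middle; the plate is on the pin shoulders (-3 to +2.5 mm), level (0.025 rad), holes within 5 mm of the pins; the standing can and both capacitors upright and within 12 mm of their starts; all at rest (all of step 3 and (((horizontal distance between can_a and gap_1 below 0.012 m and z of can_a in the frame of jig between 0.009 and 0.015 m and angle between can_a's own z axis and vertical below 0.06 rad and linear speed of can_a below 0.03 m/s and contact force between can_a and the fingers below 0.1 N) and (horizontal distance between can_b and gap_2 below 0.012 m and z of can_b in the frame of jig between 0.009 and 0.015 m and angle between can_b's own z axis and vertical below 0.06 rad and linear speed of can_b below 0.03 m/s and contact force between can_b and the fingers below 0.1 N)) or ((horizontal distance between can_a and gap_2 below 0.012 m and z of can_a in the frame of jig between 0.009 and 0.015 m and angle between can_a's own z axis and vertical below 0.06 rad and linear speed of can_a below 0.03 m/s and contact force between can_a and the fingers below 0.1 N) and (horizontal distance between can_b and gap_1 below 0.012 m and z of can_b in the frame of jig between 0.009 and 0.015 m and angle between can_b's own z axis and vertical below 0.06 rad and linear speed of can_b below 0.03 m/s and contact force between can_b and the fingers below 0.1 N))) and distance of each of can_standing, cap_left, cap_right from where it was at the start of the episode below 0.012 m and angle between each of can_standing, cap_left, cap_right's own z axis and vertical below 0.06 rad and linear speed of plate below 0.02 m/s); the robot touches nothing.
It fails at once if a neighbour already in the lane is knocked over (angle between any of can_standing, cap_left, cap_right's own z axis and vertical above 0.35 rad).
It fails at once if the plate is dropped or slammed onto the pins (faster than 0.35 m/s less than 30 mm above the shoulders) (horizontal distance between plate and jig below 0.04 m and z of plate in the frame of pin_left between -0.005 and 0.03 m and linear speed of plate above 0.35 m/s).
It also fails if it takes over 72 s, if anything falls off the work surface, if the arm or the gripper's body presses on something with over 40 N, if the wrist force passes 120 N, or if a joint passes its speed limit or range.

## Working session

There is one attempt and no reset: what is moved stays moved. The work goes in short steps, Python scripts to look and compute and a tool call to move; the robot and the scene stay as the last step left them, time stands still between calls to the robot, and variables do not carry over. Pictures are saved under pics/ and viewed, at most 10 in all, crops included, and the job is handed in when it is done.

Besides the shell and the picture viewer there is one more tool, called after ">>>" by a JSON object that holds its "method" and its "body". carry_out: Moves the arm, as the interface text tells. Its arguments: {"type":"object","properties":{"steps":{"type":"array","items":{"type":"array"}}},"required":["steps"]}

```bash
mkdir -p pics; ls; cat > h.py <<'E'
import numpy as np, cv2
from bench import robot
def snap(n):
    s=robot.snapshot(n); return s
def save(s,f): cv2.imwrite('pics/'+f,cv2.cvtColor(s['image'],cv2.COLOR_RGB2BGR))
def pix(s,u,v,r=1):
    z=s['z_map'][int(v)-r:int(v)+r+1,int(u)-r:int(u)+r+1]; z=np.median(z[z>0])
    c=z*(np.linalg.inv(s['mtx'])@[u,v,1]); return s['R'].T@(c-s['t'])
def cloud(s):
    v,u=np.mgrid[0:480,0:640]; z=s['z_map']
    c=np.stack([u,v,np.ones_like(u)],-1)@np.linalg.inv(s['mtx']).T*z[...,None]
    return (c-s['t'])@s['R']
E
python3 - <<'E'
from h import *
s=snap('top');save(s,'top1.png');t=snap('side');save(t,'side1.png')
for x in(s,t):print(-x['R'].T@x['t'],x['mtx'][0,0],x['R'].round(2).tolist())
print(robot.get_obs())
E
```

```text
pics
[ 0.40413411 -0.07001278  1.01417443] 462.49221737809927 [[-0.02, -1.0, 0.01], [-0.99, 0.02, -0.11], [0.11, -0.01, -0.99]]
[ 0.14332423 -0.69998591  0.73701791] 505.72572280025975 [[0.87, -0.5, 0.0], [-0.33, -0.59, -0.74], [0.37, 0.64, -0.68]]
{'time': 0.1, 'joint_positions': array([ 1.19388277e+00,  8.78581238e-02,  1.37206953e+00,  4.10703988e-06,
        1.68358136e+00, -1.03092482e-01]), 'qvel': array([ 0.00064301, -0.00090987, -0.00246897,  0.00038973, -0.00037801,
        0.00097571]), 'joint_torque': array([ 2.20286347e-03, -3.41254520e+01, -3.03299367e+01,  7.20092375e-02,
        3.04704043e-02, -9.12262726e-05]), 'tool_pos': array([0.14854867, 0.52906247, 0.20445081]), 'ee_rot': array([-3.13968689e+00, -2.01272469e-04,  2.86777184e+00]), 'wrist_force': array([ 0.49027609,  0.53430845, -0.42296603]), 'wrist_torque': array([ 0.00403029,  0.01325186, -0.00935278]), 'finger_force': 0.0, 'width': 0.09384004354611787}
```

View pics/top1.png

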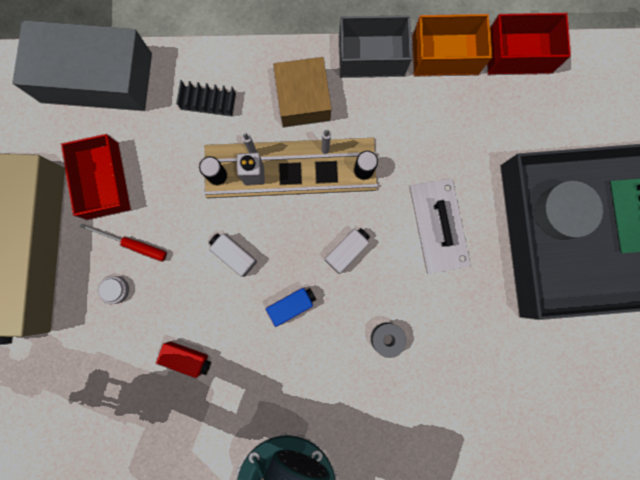

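View pics/side1.png

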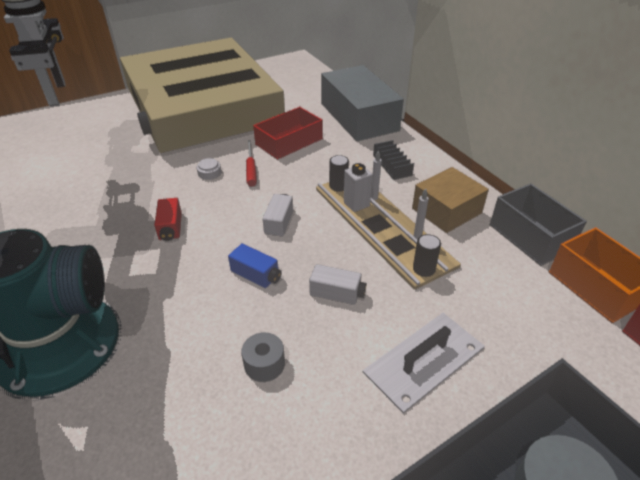

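The top view shows the jig at pixels (205–378, 140–195), with gaps at (290,173) and (326,171). The standing can is at (249,163). The toppled cans lie at (233,253), cap to the upper left, and (349,249), cap to the upper right. The plate is at (440,225), holes at (448,188) and (462,258). The blue and red look-alikes are to be left alone.

```bash
python3 - <<'E'
from h import *
s=snap('top');P=cloud(s);im=s['image'].astype(int)
def rect(m,name):
    pts=P[m][:,:2].astype(np.float32)*1000; r=cv2.minAreaRect(pts)
    print(name,len(pts),np.round(r[0],1),np.round(r[1],1),round(r[2],2),'z',P[m][:,2].mean().round(4),P[m][:,2].std().round(4))
v,u=np.mgrid[0:480,0:640]
def box(a,b,c,d): return (u>=a)&(u<b)&(v>=c)&(v<d)
Z=P[...,2]
bright=im.min(-1)>110
for n,b in(('A',box(200,265,225,285)),('B',box(318,380,222,280))):
    rect(b&(Z>.040)&(Z<.055)&bright,n+' body'); rect(b&(Z>.012)&~bright&(Z<.055),n+' cap')
    rect(b&(Z>.012)&(Z<.06),n+' all')
rect(box(400,480,170,280)&(Z>.003)&(Z<.013),'plate'); rect(box(400,480,170,280)&(Z>.04),'handle')
for n,(a,b) in dict(h1=(448,188),h2=(462,258),gap1=(290,173),gap2=(326,171),pinA=(247,135),pinB=(327,131),std=(249,158),capL=(209,163),capR=(367,158)).items(): print(n,pix(s,a,b).round(4))
dark=im.max(-1)<60
for n,b in(('g1',box(275,305,158,188)),('g2',box(312,342,156,186))):rect(b&dark&(Z>.005)&(Z<.02),n)
rect(box(195,390,130,205)&(Z>.006)&(Z<.022),'jig')
rect(box(235,265,125,155)&(Z>.09),'pinA');rect(box(315,340,122,152)&(Z>.06),'pinB')
print('bench',[pix(s,a,b)[2].round(4) for a,b in((300,220),(390,270),(200,300))])
E
```

```text
A body 915 [485.1 104.9] [90.4 45.4] 48.54 z 0.0455 0.0018
A cap 149 [490.4 108.1] [104.   43.3] 48.8 z 0.0333 0.0083
A all 1071 [489.6 109.4] [105.  46.] 48.95 z 0.0438 0.0056
B body 936 [ 488.3 -137.5] [44.9 91.7] 43.77 z 0.0455 0.0019
B cap 79 [ 493.1 -141.9] [ 29.1 104.1] 44.47 z 0.0346 0.0042
B all 1029 [ 492.8 -142.2] [ 44.9 104.6] 43.77 z 0.0444 0.0045
plate 3444 [ 546.8 -348.6] [176.2 244.4] 87.73 z 0.0059 0.0017
handle 423 [ 462.6 -233.2] [ 93.3 334. ] 35.32 z 0.1174 0.2478
h1 [ 6.278e-01 -3.716e-01  5.000e-04]
h2 [ 4.706e-01 -3.948e-01 -4.000e-04]
gap1 [ 0.6661 -0.0197  0.0118]
gap2 [ 0.6686 -0.0994  0.0133]
pinA [0.7137 0.0581 0.1288]
pinB [ 0.7167 -0.0997  0.1348]
std [0.6707 0.0561 0.1167]
capL [0.6707 0.1423 0.0867]
capR [ 0.6752 -0.1824  0.0858]
g1 447 [665.9 -18.5] [46.9 47.3] 89.11 z 0.0125 0.0018
g2 426 [667.4 -99.5] [44.5 48.7] 88.82 z 0.0125 0.0018
jig 7084 [672.6 -19.3] [420.9 147.8] 89.16 z 0.0126 0.0027
pinA 142 [558.    4.9] [341.9  39.3] 23.98 z 0.1375 0.1497
pinB 136 [563.1 -88.5] [ 16.7 319.7] 86.36 z 0.1247 0.1353
bench [np.float64(-0.0003), np.float64(-0.0013), np.float64(-0.0001)]
```

```bash
cat >> h.py <<'E'
def to(x,y,z,yawdeg):
    o=robot.get_obs(); p=o['tool_pos']; ya=o['ee_rot'][2]; c,s=np.cos(ya),np.sin(ya)
    d=np.array([x,y,z])-p
    t=(np.degrees(ya)-yawdeg+180)%360-180
    print('t',round(o['time'],2),'shift',(round(c*d[0]+s*d[1],4),round(s*d[0]-c*d[1],4),round(-d[2],4)),'turn',round(t/10,3),'yaw',np.degrees(ya).round(2))
E
python3 -c "
from h import *
to(.501,.123,.12,228.7)"
```

```text
t 0.15 shift (np.float64(-0.4491), np.float64(-0.2957), np.float64(0.0846)) turn -6.439 yaw 164.31
```

>>> {"method": "carry_out", "body": {"steps": [[[-0.05,-0.033,0],-0.7,-1],[[-0.1,-0.066,0],-1.5,-1],[[-0.15,-0.1,0.02],-2.3,-1],[[-0.2,-0.13,0.03],-3.1,-1],[[-0.25,-0.165,0.04],-4,-1],[[-0.3,-0.2,0.05],-5,-1],[[-0.35,-0.23,0.06],-6,-1],[[-0.4,-0.263,0.07],-6.44,-1],[[-0.449,-0.296,0.08],-6.44,-1],[[-0.449,-0.296,0.085],-6.44,-1]]}}

```text
time: 1.4
tool_pos: [0.5022, 0.1201, 0.1192]
ee_rot: [3.141, -0.002, -2.296]
wrist_force: [-0.9, 0.5, -0.5]
width: 0.0944
finger_force: 0.0
```

```bash
python3 -c "
from h import *
to(.501,.123,.005,228.7); s=snap('wrist'); save(s,'w1.png')"
```

```text
t 1.4 shift (np.float64(-0.0013), np.float64(0.0028), np.float64(0.1142)) turn -0.028 yaw -131.58
```

View pics/w1.png

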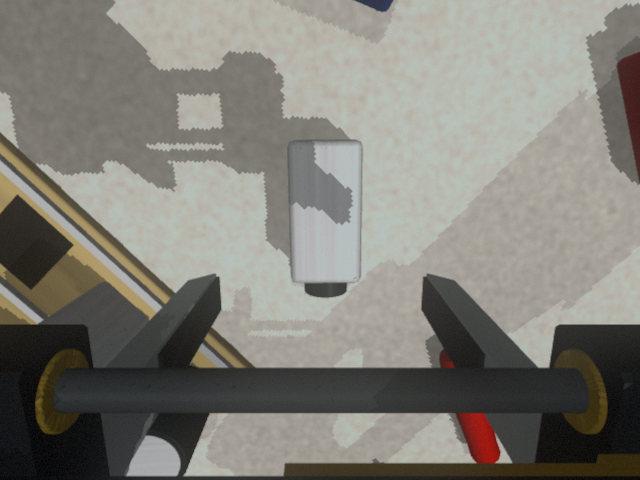

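The can (288–362, 140–295) lies centred between the fingers and square to them, with its cap under the gripper. I can descend and grip.

>>> {"method": "carry_out", "body": {"steps": [[[-0.001,0.002,0.04],0,-1],[[-0.001,0.002,0.08],0,-1],[[-0.001,0.002,0.105],0,-1],[[-0.001,0.002,0.113],0,-1],[[-0.001,0.002,0.113],0,1],[[-0.001,0.002,0.113],0,1],[[-0.001,0.002,0.113],0,1],[[-0.001,0.002,0.113],0,1]]}}

```text
time: 2.45
tool_pos: [0.5007, 0.1253, 0.0083]
ee_rot: [-3.141, 0.001, -2.292]
wrist_force: [-0.6, 0.4, -0.5]
width: 0.0574
finger_force: 0.0
```

```bash
python3 - <<'E'
from h import *
o=robot.get_obs();print(o['tool_pos'],o['width'],o['finger_force'],o['wrist_force'])
# arc: pivot at foot edge; grasp rel (d,h)
d,h=.070,.025
r=np.hypot(d,h);a0=np.arctan2(h,d)
for a in range(0,91,9):
    t=a0+np.radians(a); print(a,'back along u',round(d-r*np.cos(t),4),'up',round(r*np.sin(t)-h,4))
E
```

```text
[0.50069627 0.12527974 0.00830276] 0.057412372448846394 0.0 [-0.61108249  0.421331   -0.52553113]
0 back along u 0.0 up -0.0
9 back along u 0.0048 up 0.0106
18 back along u 0.0112 up 0.0204
27 back along u 0.019 up 0.0291
36 back along u 0.0281 up 0.0364
45 back along u 0.0382 up 0.0422
54 back along u 0.0491 up 0.0463
63 back along u 0.0605 up 0.0487
72 back along u 0.0721 up 0.0493
81 back along u 0.0837 up 0.048
90 back along u 0.095 up 0.045
```

>>> {"method": "carry_out", "body": {"steps": [[[0,0,0.001],0,1],[[0,0,0.001],0,1],[[0,0,0.001],0,1],[[0,0,0.001],0,1]]}}

```text
time: 2.95
tool_pos: [0.501, 0.125, 0.007]
ee_rot: [-3.14, 0.001, -2.291]
wrist_force: [3.8, -1.4, 1.9]
width: 0.0459
finger_force: 29.9
```

>>> {"method": "carry_out", "body": {"steps": [[[0.005,0,-0.011],0,1],[[0.011,0,-0.021],0,1],[[0.019,0,-0.03],0,1],[[0.028,0,-0.037],0,1],[[0.038,0,-0.043],0,1],[[0.049,0,-0.047],0,1],[[0.049,0,-0.047],0,1]]}}

```text
time: 3.82
tool_pos: [0.4674, 0.0878, 0.0538]
ee_rot: [-3.141, 0.0, -2.292]
wrist_force: [-0.2, -0.4, -2.7]
width: 0.0457
finger_force: 29.9
```

```bash
python3 - <<'E'
from h import *
o=robot.get_obs();print(o['tool_pos'],o['wrist_force'],o['wrist_torque'])
s=snap('side');c=s['image'][150:300,200:400];s['image']=cv2.resize(c,None,fx=3,fy=3);save(s,'s2.png')
E
```

```text
[0.46740787 0.08784612 0.05377196] [-0.18325207 -0.39174568 -2.70927731] [ 0.15195072 -0.00672282 -0.04514095]
```

View pics/s2.png

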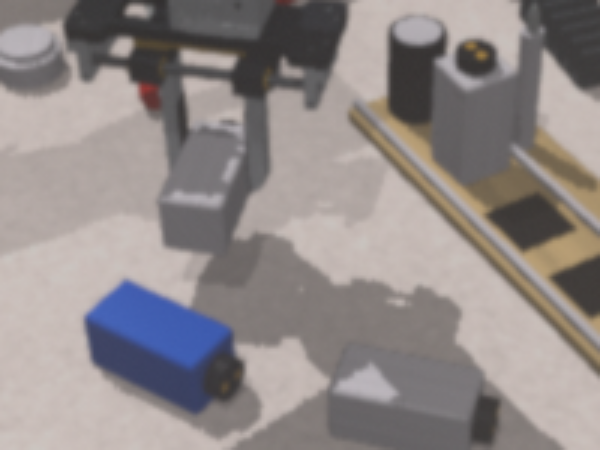

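The can at (205,190) in the crop is turning up between the pads, with its foot on the bench. I'll continue the arc.

>>> {"method": "carry_out", "body": {"steps": [[[0.011,0,-0.002],0,1],[[0.023,0,-0.003],0,1],[[0.035,0,-0.002],0,1],[[0.046,0,0.002],0,1],[[0.046,0,0.002],0,1],[[0.046,0,0.002],0,1]]}}

```text
time: 4.62
tool_pos: [0.4374, 0.0531, 0.0518]
ee_rot: [-3.141, -0.001, -2.291]
wrist_force: [-1.4, -3.1, 1.7]
width: 0.0456
finger_force: 30.0
```

```bash
python3 - <<'E'
from h import *
o=robot.get_obs();print(o['tool_pos'],o['wrist_force'],o['wrist_torque'])
s=snap('side');P=cloud(s);g=o['tool_pos']
# front faces of the can: points near, below fingers
m=(np.hypot(P[...,0]-g[0],P[...,1]-g[1])<.06)&(P[...,2]>.004)&(P[...,2]<.03)
Q=P[m];print(len(Q))
c=s['image'][150:300,200:400];s['image']=cv2.resize(c,None,fx=3,fy=3);save(s,'s3.png')
E
```

```text
[0.43736566 0.05305048 0.05180656] [-1.42450555 -3.13579179  1.73324562] [-0.51989216  0.33199647  0.09986985]
0
```

View pics/s3.png

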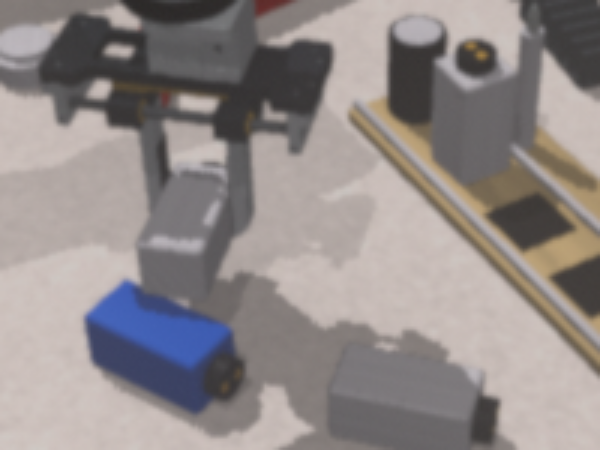

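The can is tilted about 45°, but its foot slid along the bench towards the blue one at (160,340). I'll lift it clear, then test whether a softer jaw command lets it swing.

>>> {"method": "carry_out", "body": {"steps": [[[-0.005,0,-0.01],0,1],[[-0.015,0,-0.025],0,1],[[-0.03,0,-0.03],0,1],[[-0.03,0,-0.03],0,0.1],[[-0.03,0,-0.03],0,0.05]]}}

```text
time: 5.3
tool_pos: [0.4569, 0.0766, 0.0809]
ee_rot: [3.141, -0.001, -2.291]
wrist_force: [0.9, -0.7, -4.1]
width: 0.0459
finger_force: 30.0
```

```bash
cat >> h.py <<'E'
def tilt():
    o=robot.get_obs(); g=o['tool_pos']; ya=o['ee_rot'][2]
    for n in('side','top'):
        s=snap(n);P=cloud(s)
        a=(P[...,0]-g[0])*np.cos(ya)+(P[...,1]-g[1])*np.sin(ya); b=(P[...,0]-g[0])*np.sin(ya)-(P[...,1]-g[1])*np.cos(ya)
        m=(abs(b)<.02)&(abs(a)<.12)&(P[...,2]>.006)&(P[...,2]<g[2]+.07)
        if m.sum()<30: print(n,m.sum());continue
        pts=np.stack([a[m],P[...,2][m]-g[2]],1).astype(np.float32)*1000
        print(n,m.sum(),'profile (tool x mm: z range)',[(k,np.percentile(pts[(pts[:,0]>=k)&(pts[:,0]<k+10),1],[2,98]).round().tolist()) for k in range(-70,90,10) if ((pts[:,0]>=k)&(pts[:,0]<k+10)).sum()>5])
    print(g.round(4),'w',o['width'],o['finger_force'],o['wrist_force'].round(1))
E
python3 - <<'E'
from h import *
tilt()
s=snap('side');c=s['image'][150:300,200:400];s['image']=cv2.resize(c,None,fx=3,fy=3);save(s,'s4.png')
E
```

```text
side 985 profile (tool x mm: z range) [(-20, [35.0, 38.0]), (-10, [36.0, 39.0]), (0, [36.0, 51.0]), (10, [36.0, 39.0]), (20, [35.0, 40.0]), (30, [36.0, 40.0]), (40, [37.0, 41.0]), (50, [36.0, 41.0]), (60, [19.0, 41.0]), (70, [-4.0, 38.0])]
top 714 profile (tool x mm: z range) [(10, [38.0, 40.0]), (20, [37.0, 41.0]), (30, [36.0, 42.0]), (40, [36.0, 42.0]), (50, [36.0, 43.0]), (60, [37.0, 42.0]), (70, [-0.0, 41.0])]
[0.4569 0.0766 0.0809] w 0.04592054183466595 29.998627603054047 [ 0.9 -0.7 -4.1]
```

View pics/s4.png

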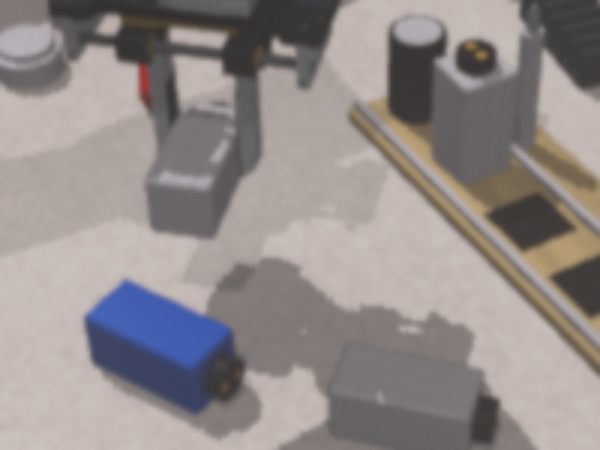

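The can is still horizontal: it slid rather than turned, because the pads hold too firmly for gravity or bench friction. The new plan is to regrip nearer the foot (35 mm), rest the cap end on the fixed right locating pin, and press down so the pin levers the can upright. First I set it down and regrip.

>>> {"method": "carry_out", "body": {"steps": [[[0,0,0.03],0,1],[[0,0,0.06],0,1],[[0,0,0.073],0,1],[[0,0,0.074],0,1],[[0,0,0.074],0,-0.4],[[0,0,0.074],0,-0.4],[[0.015,0,0.074],0,-0.4],[[0.036,0,0.074],0,-0.4],[[0.036,0,0.074],0,-0.4],[[0.036,0,0.074],0,-0.4]]}}

```text
time: 6.7
tool_pos: [0.4335, 0.0491, 0.0076]
ee_rot: [-3.141, 0.001, -2.292]
wrist_force: [0.4, -0.1, 1.4]
width: 0.0657
finger_force: 0.0
```

```bash
python3 - <<'E'
from h import *
s=snap('top');P=cloud(s);im=s['image'].astype(int);v,u=np.mgrid[0:480,0:640]
o=robot.get_obs();g=o['tool_pos'];ya=o['ee_rot'][2];print(g.round(4),o['width'],o['wrist_force'].round(1))
t=snap('side');T=cloud(t)
for X in (P,T):
    a=(X[...,0]-g[0])*np.cos(ya)+(X[...,1]-g[1])*np.sin(ya); b=(X[...,0]-g[0])*np.sin(ya)-(X[...,1]-g[1])*np.cos(ya)
    m=(abs(b)<.035)&(abs(a)<.12)&(X[...,2]>.036)&(X[...,2]<.054)
    print(m.sum(),np.percentile(a[m],[1,99]).round(4),np.percentile(b[m],[1,99]).round(4))
save(t,'s5.png')
E
```

```text
[0.4337 0.0493 0.0077] 0.06596417151351378 [0.1 0.2 0.1]
767 [0.0583 0.118 ] [-0.0342  0.0337]
1342 [-0.0486  0.1185] [-0.0339  0.0339]
```

View pics/s5.png

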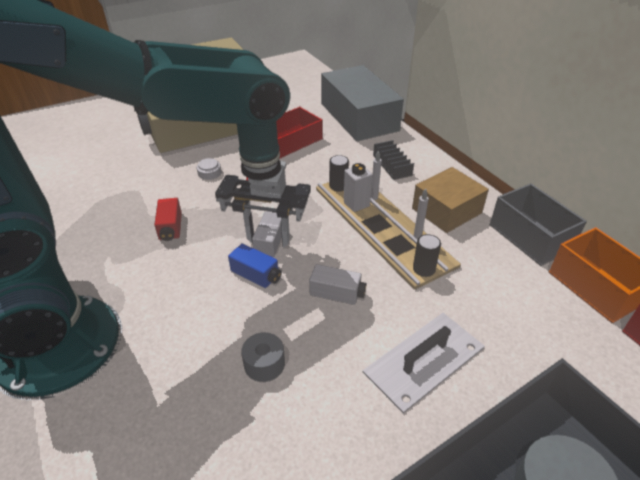

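Blue can unmoved at (255,265); the can is flat between the fingers at (268,230). I'll find its foot edge along the tool axis.

```bash
python3 - <<'E'
from h import *
o=robot.get_obs();g=o['tool_pos'];ya=o['ee_rot'][2]
t=snap('side');X=cloud(t);im=t['image'].astype(int)
a=(X[...,0]-g[0])*np.cos(ya)+(X[...,1]-g[1])*np.sin(ya); b=(X[...,0]-g[0])*np.sin(ya)-(X[...,1]-g[1])*np.cos(ya)
m=(abs(b)<.02)&(X[...,2]>.01)&(X[...,2]<.05)&(im.max(-1)-im.min(-1)<25)&(abs(a)<.13)
print(m.sum(),np.histogram(a[m],np.arange(-.1,.13,.01)))
top=m&(X[...,2]>.036);print(np.percentile(a[top],[2,50,98]),np.median(X[...,2][top]))
E
```

```text
712 (array([  0,   0,   0,   2,   7,  43,  48,  62,  55,  57,  55,  68,  62,
       244,   9,   0,   0,   0,   0,   0,   0,   0]), array([-1.00000000e-01, -9.00000000e-02, -8.00000000e-02, -7.00000000e-02,
       -6.00000000e-02, -5.00000000e-02, -4.00000000e-02, -3.00000000e-02,
       -2.00000000e-02, -1.00000000e-02, -5.55111512e-17,  1.00000000e-02,
        2.00000000e-02,  3.00000000e-02,  4.00000000e-02,  5.00000000e-02,
        6.00000000e-02,  7.00000000e-02,  8.00000000e-02,  9.00000000e-02,
        1.00000000e-01,  1.10000000e-01,  1.20000000e-01]))
[-0.04880403  0.0015364   0.03915601] 0.04424750721473406
```

>>> {"method": "carry_out", "body": {"steps": [[[0,0,0.003],0,-0.4],[[0,0,0.003],0,1],[[0,0,0.003],0,1],[[0,0,0.003],0,1],[[0,0,0.003],0,1],[[0,0,0.003],0,1],[[0,0,-0.03],0,1],[[0,0,-0.08],0,1],[[0,0,-0.13],0,1],[[0,0,-0.16],0,1]]}}

```text
time: 8.1
tool_pos: [0.4339, 0.0492, 0.1697]
ee_rot: [-3.14, 0.001, -2.291]
wrist_force: [-0.3, 0.1, -2.8]
width: 0.0461
finger_force: 30.0
```

```bash
python3 - <<'E'
from h import *
# pin right in world from top & side clouds
s=snap('top')
for n in('top','side'):
    s=snap(n);P=cloud(s)
    m=(abs(P[...,0]-.7167)<.02)&(abs(P[...,1]+.0997)<.02)
    for lo,hi in((.03,.11),(.118,.145)):
        q=P[m&(P[...,2]>lo)&(P[...,2]<hi)]
        if len(q):print(n,lo,len(q),q.min(0).round(4),q.max(0).round(4),np.median(q,0).round(4))
to(.668,-.0995,.17,180.8)
E
```

```text
top 0.03 102 [ 0.7073 -0.1065  0.0302] [ 0.7175 -0.0888  0.1096] [ 0.7095 -0.0969  0.0693]
top 0.118 31 [ 0.7103 -0.1042  0.1181] [ 0.7225 -0.09    0.1387] [ 0.7145 -0.0976  0.1299]
side 0.03 266 [ 0.7058 -0.1115  0.0301] [ 0.7241 -0.095   0.11  ] [ 0.7109 -0.1066  0.0716]
side 0.118 41 [ 0.7103 -0.1088  0.1184] [ 0.7186 -0.0975  0.1374] [ 0.7139 -0.1023  0.1274]
t 8.25 shift (np.float64(-0.0426), np.float64(-0.2739), np.float64(-0.0017)) turn 4.791 yaw -131.29
```

>>> {"method": "carry_out", "body": {"steps": [[[-0.008,-0.045,0],0.8,1],[[-0.016,-0.09,0],1.6,1],[[-0.024,-0.135,0],2.4,1],[[-0.032,-0.18,0],3.2,1],[[-0.038,-0.225,0],4,1],[[-0.042,-0.26,0],4.6,1],[[-0.0425,-0.273,0],4.79,1],[[-0.0425,-0.273,0],4.79,1],[[-0.0425,-0.273,0],4.79,1]]}}

```text
time: 9.38
tool_pos: [0.6655, -0.0979, 0.1669]
ee_rot: [3.141, -0.002, -3.126]
wrist_force: [-0.2, 0.3, -3.0]
width: 0.0462
finger_force: 30.0
```

```bash
cat >> h.py <<'E'
def arc(px=.717,py=-.0985,s0=.045):
    o=robot.get_obs();ya=o['ee_rot'][2];c,s=np.cos(ya),np.sin(ya);p=o['tool_pos']
    for th in range(0,93,10 if 1 else 0):
        t=np.radians(th); C=np.array([-.004,.134]); S=s0
        if th>74: C=np.array([-.009,.116]); S=s0-.0187
        G=C-S*np.array([np.cos(t),np.sin(t)])-.023*np.array([np.sin(t),-np.cos(t)])
        d=np.array([px+G[0],py,G[1]-.019])-p
        print(th,(round(c*d[0]+s*d[1],4),round(s*d[0]-c*d[1],4),round(-d[2],4)))
E
python3 - <<'E'
from h import *
tilt();to(.668,-.0985,.17,180.8);arc()
E
```

```text
side 1823 profile (tool x mm: z range) [(-70, [-157.0, 27.0]), (-60, [-158.0, -32.0]), (-50, [-156.0, -37.0]), (-40, [-159.0, -110.0]), (-30, [-158.0, 41.0]), (-20, [-158.0, 41.0]), (-10, [-157.0, 54.0]), (0, [-158.0, 63.0]), (10, [-158.0, 42.0]), (20, [-159.0, 42.0]), (30, [-157.0, 41.0]), (40, [-161.0, -154.0])]
top 784 profile (tool x mm: z range) [(-10, [-158.0, 44.0]), (0, [-157.0, 43.0]), (10, [-158.0, 45.0]), (20, [-157.0, 44.0]), (30, [3.0, 43.0])]
[ 0.6655 -0.0979  0.1669] w 0.04621535490119482 29.993715584278107 [-0.2  0.3 -3. ]
t 9.47 shift (np.float64(-0.0021), np.float64(-0.0006), np.float64(-0.0021)) turn 0.01 yaw -179.1
0 (np.float64(-0.0021), np.float64(-0.0006), np.float64(0.0299))
10 (np.float64(0.0012), np.float64(-0.0006), np.float64(0.038))
20 (np.float64(0.0031), np.float64(-0.0006), np.float64(0.0466))
30 (np.float64(0.0034), np.float64(-0.0005), np.float64(0.0554))
40 (np.float64(0.0022), np.float64(-0.0006), np.float64(0.0642))
50 (np.float64(-0.0005), np.float64(-0.0006), np.float64(0.0725))
60 (np.float64(-0.0047), np.float64(-0.0007), np.float64(0.0803))
70 (np.float64(-0.0101), np.float64(-0.0008), np.float64(0.0873))
80 (np.float64(-0.0149), np.float64(-0.0008), np.float64(0.0928))
90 (np.float64(-0.0191), np.float64(-0.0009), np.float64(0.0972))
```

>>> {"method": "carry_out", "body": {"steps": [[[-0.002,0,0.015],0,1],[[-0.002,0,0.028],0,1],[[0.0,0,0.034],0,1],[[0.001,0,0.038],0,1],[[0.003,0,0.0465],0,1],[[0.0035,0,0.0555],0,1],[[0.0035,0,0.0555],0,1]]}}

```text
time: 10.35
tool_pos: [0.6632, -0.0986, 0.114]
ee_rot: [-3.142, 0.002, -3.127]
wrist_force: [-4.3, 0.9, 5.6]
width: 0.0461
finger_force: 30.0
```

```bash
python3 - <<'E'
from h import *
o=robot.get_obs();print(o['wrist_torque']);tilt();arc()
E
```

```text
[0.20171815 0.24125246 0.05559887]
side 1505 profile (tool x mm: z range) [(-60, [-104.0, -0.0]), (-50, [-102.0, -6.0]), (-40, [-107.0, -96.0]), (-30, [-105.0, -101.0]), (-20, [-105.0, 53.0]), (-10, [-105.0, 63.0]), (0, [-104.0, 58.0]), (10, [-105.0, 43.0]), (20, [-105.0, 38.0]), (30, [-105.0, 33.0]), (40, [-107.0, 28.0])]
top 680 profile (tool x mm: z range) [(-10, [46.0, 51.0]), (0, [-104.0, 51.0]), (10, [-104.0, 44.0]), (20, [-105.0, 39.0]), (30, [-104.0, 34.0]), (40, [-108.0, 29.0])]
[ 0.6632 -0.0986  0.114 ] w 0.04609832566804101 30.00160574913025 [-4.3  0.9  5.6]
0 (np.float64(-0.0048), np.float64(0.0001), np.float64(-0.024))
10 (np.float64(-0.0015), np.float64(0.0001), np.float64(-0.0158))
20 (np.float64(0.0003), np.float64(0.0001), np.float64(-0.0072))
30 (np.float64(0.0006), np.float64(0.0001), np.float64(0.0016))
40 (np.float64(-0.0006), np.float64(0.0001), np.float64(0.0103))
50 (np.float64(-0.0033), np.float64(0.0001), np.float64(0.0187))
60 (np.float64(-0.0074), np.float64(0.0), np.float64(0.0265))
70 (np.float64(-0.0128), np.float64(-0.0001), np.float64(0.0334))
80 (np.float64(-0.0176), np.float64(-0.0001), np.float64(0.0389))
90 (np.float64(-0.0218), np.float64(-0.0002), np.float64(0.0433))
```

It works: the can tilts about 27° with small forces. I'll continue the arc.

>>> {"method": "carry_out", "body": {"steps": [[[0.0,0,0.006],0,1],[[-0.001,0,0.0125],0,1],[[-0.004,0,0.021],0,1],[[-0.008,0,0.0285],0,1],[[-0.014,0,0.035],0,1],[[-0.0185,0,0.04],0,1],[[-0.022,0,0.0435],0,1],[[-0.022,0,0.0435],0,1]]}}

```text
time: 11.45
tool_pos: [0.6828, -0.0984, 0.0701]
ee_rot: [3.141, -0.004, -3.127]
wrist_force: [-10.2, 1.9, 6.6]
width: 0.0461
finger_force: 30.0
```

```bash
python3 - <<'E'
from h import *
o=robot.get_obs();print(o['wrist_torque']);tilt();arc()
s=snap('side');c=s['image'][130:290,320:520];s['image']=cv2.resize(c,None,fx=3,fy=3);save(s,'s6.png')
E
```

```text
[0.20328667 1.18394714 0.0498614 ]
side 1608 profile (tool x mm: z range) [(-60, [-62.0, -59.0]), (-40, [-61.0, 11.0]), (-30, [-60.0, -27.0]), (-20, [-62.0, -52.0]), (-10, [-61.0, -57.0]), (0, [-61.0, -56.0]), (10, [-61.0, 69.0]), (20, [-61.0, 61.0]), (30, [-60.0, 36.0]), (40, [-61.0, 12.0]), (50, [-62.0, -51.0]), (60, [-64.0, -57.0])]
top 448 profile (tool x mm: z range) [(10, [56.0, 70.0]), (20, [-60.0, 59.0]), (30, [-57.0, 35.0])]
[ 0.6828 -0.0984  0.0701] w 0.04614872993628723 30.00002145767212 [-10.2   1.9   6.6]
0 (np.float64(0.0149), np.float64(0.0001), np.float64(-0.0679))
10 (np.float64(0.0182), np.float64(0.0001), np.float64(-0.0597))
20 (np.float64(0.02), np.float64(0.0002), np.float64(-0.0511))
30 (np.float64(0.0203), np.float64(0.0002), np.float64(-0.0423))
40 (np.float64(0.0191), np.float64(0.0002), np.float64(-0.0336))
50 (np.float64(0.0164), np.float64(0.0001), np.float64(-0.0252))
60 (np.float64(0.0123), np.float64(0.0001), np.float64(-0.0174))
70 (np.float64(0.0069), np.float64(-0.0), np.float64(-0.0105))
80 (np.float64(0.0021), np.float64(-0.0001), np.float64(-0.005))
90 (np.float64(-0.0021), np.float64(-0.0002), np.float64(-0.0006))
```

View pics/s6.png

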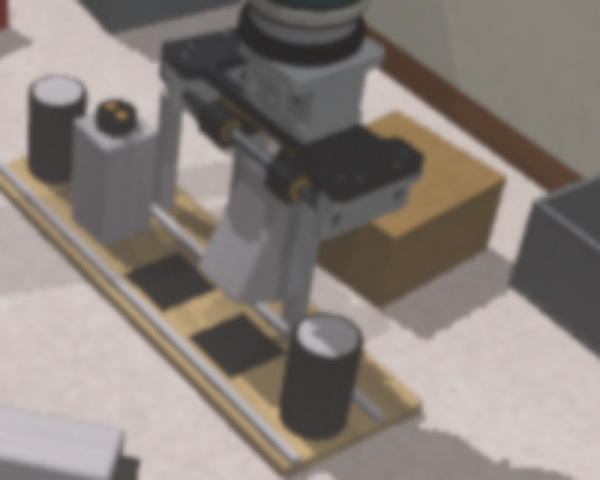

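The can at (245,240) in the crop is about 67° up. I'll go lower for more leverage on the pillar and push forward.

>>> {"method": "carry_out", "body": {"steps": [[[-0.002,0,0.008],0,1],[[-0.003,0,0.015],0,1],[[-0.006,0,0.017],0,1],[[-0.009,0,0.018],0,1],[[-0.012,0,0.018],0,1],[[-0.012,0,0.018],0,1]]}}

```text
time: 12.35
tool_pos: [0.6912, -0.0988, 0.0507]
ee_rot: [3.141, -0.013, -3.128]
wrist_force: [-18.0, -0.4, 8.2]
width: 0.0457
finger_force: 30.0
```

```bash
cat >> h.py <<'E'
def face():
    o=robot.get_obs(); g=o['tool_pos']; ya=o['ee_rot'][2]
    for n in('side','top'):
        s=snap(n);P=cloud(s)
        a=(P[...,0]-g[0])*np.cos(ya)+(P[...,1]-g[1])*np.sin(ya); b=(P[...,0]-g[0])*np.sin(ya)-(P[...,1]-g[1])*np.cos(ya)
        h=P[...,2]-g[2]
        m=(abs(b)<.018)&(a>.008)&(a<.07)&(h>-.02)&(h<.05)
        if m.sum()<20: print(n,m.sum());continue
        k=np.polyfit(h[m],a[m],1);r=a[m]-np.polyval(k,h[m]);ok=abs(r)<.004;k=np.polyfit(h[m][ok],a[m][ok],1)
        print(n,m.sum(),ok.sum(),'tilt from horiz',90+np.degrees(np.arctan(k[0])).round(1),'face at grasp h',(k[0]*.019+k[1]).round(4))
    print(g.round(4),o['wrist_force'].round(1),'w',o['width'].round(4))
E
python3 - <<'E'
from h import *
face()
E
```

```text
side 261 261 tilt from horiz 77.8 face at grasp h 0.039
top 113 113 tilt from horiz 77.4 face at grasp h 0.0391Traceback (most recent call last):
  File "<stdin>", line 2, in <module>
  File "h.py", line 46, in face
    print(g.round(4),o['wrist_force'].round(1),'w',o['width'].round(4))
                                                   ^^^^^^^^^^^^^^^^
AttributeError: 'float' object has no attribute 'round'
```

The can is at 77.6°, past its tipping point, though it slid 16 mm in the pads. I'll set it on the clear bench in front of the jig, where it will settle upright, and regrip it high and centred.

```bash
sed -i "s/,'w',o\['width'\].round(4))/,'w',o['width'])/" h.py; python3 - <<'E'
from h import *
to(.57,0,.045,180.8)
o=robot.get_obs();g=o['tool_pos']
s=snap('side');P=cloud(s)
m=(abs(P[...,1]-g[1])<.015)&(P[...,0]<g[0]-.02)&(P[...,0]>g[0]-.06)&(P[...,2]>.018)
print('low z of near face',np.percentile(P[m][:,2],[0.5,2,5]),P[m][np.argsort(P[m][:,2])[:5]].round(4))
E
```

```text
t 12.45 shift (np.float64(0.1198), np.float64(0.1004), np.float64(0.0057)) turn -0.001 yaw -179.21
low z of near face [0.05588144 0.06005772 0.06836848] [[ 0.6518 -0.1033  0.0519]
 [ 0.6516 -0.1105  0.0522]
 [ 0.65   -0.1089  0.0544]
 [ 0.6514 -0.0999  0.055 ]
 [ 0.6492 -0.0888  0.0556]]
```

>>> {"method": "carry_out", "body": {"steps": [[[0.01,0,-0.01],0,1],[[0.03,0,-0.03],0,1],[[0.06,0.02,-0.03],0,1],[[0.1,0.06,-0.03],0,1],[[0.12,0.1,-0.02],0,1],[[0.12,0.1,0.0],0,1],[[0.12,0.1,0.015],0,1],[[0.12,0.1,0.02],0,1],[[0.12,0.1,0.02],0,1]]}}

```text
time: 13.62
tool_pos: [0.5758, -0.0006, 0.03]
ee_rot: [3.141, -0.001, -3.128]
wrist_force: [0.7, -0.2, -4.1]
width: 0.0459
finger_force: 30.0
```

```bash
python3 - <<'E'
from h import *
face()
o=robot.get_obs();g=o['tool_pos']
s=snap('side');P=cloud(s)
m=(abs(P[...,1]-g[1])<.015)&(P[...,0]<g[0]-.02)&(P[...,0]>g[0]-.06)&(P[...,2]>.006)
Q=P[m];print(Q[np.argsort(Q[:,2])[:4]].round(4))
E
```

```text
side 190 190 tilt from horiz 78.9 face at grasp h 0.0391
top 81 81 tilt from horiz 78.4 face at grasp h 0.0387
[ 0.5758 -0.0006  0.03  ] [ 0.7 -0.2 -4.1] w 0.04590271483665367
[[ 5.353e-01  1.020e-02  3.250e-02]
 [ 5.349e-01  5.100e-03  3.370e-02]
 [ 5.345e-01  1.000e-04  3.490e-02]
 [ 5.347e-01 -1.230e-02  3.590e-02]]
```

>>> {"method": "carry_out", "body": {"steps": [[[0,0,0.004],0,1],[[0,0,0.008],0,1],[[0,0,0.008],0,1]]}}

```text
time: 14.15
tool_pos: [0.5753, -0.0001, 0.0218]
ee_rot: [3.141, -0.001, -3.127]
wrist_force: [0.2, 0.8, -2.6]
width: 0.0456
finger_force: 30.0
```

>>> {"method": "carry_out", "body": {"steps": [[[0,0,0.001],0,1],[[0,0,0.001],0,-0.3],[[0,0,0.001],0,-0.3],[[0,0,0.001],0,-0.3],[[0,0,0.001],0,-0.3]]}}

```text
time: 14.78
tool_pos: [0.576, -0.0002, 0.0218]
ee_rot: [-3.142, 0.001, -3.127]
wrist_force: [-0.2, 0.9, 0.3]
width: 0.0613
finger_force: 0.0
```

```bash
python3 - <<'E'
from h import *
face();to(.55,0,.055,180.8)
E
```

```text
side 203 202 tilt from horiz 89.6 face at grasp h 0.0438
top 63 50 tilt from horiz 84.5 face at grasp h 0.0428
[ 5.76e-01 -2.00e-04  2.18e-02] [-0.2  0.9  0.3] w 0.061253417380464456
t 14.88 shift (np.float64(0.0258), np.float64(0.0005), np.float64(-0.0334)) turn 0.001 yaw -179.19
```

>>> {"method": "carry_out", "body": {"steps": [[[0,0,-0.015],0,-0.3],[[0.01,0,-0.031],0,-0.3],[[0.021,0,-0.031],0,-0.3],[[0.021,0,-0.031],0,1],[[0.021,0,-0.031],0,1],[[0.021,0,-0.031],0,1],[[0.021,0,-0.031],0,1],[[0.021,0,-0.05],0,1],[[0.021,0,-0.08],0,1],[[0.021,0,-0.08],0,1]]}}

```text
time: 16.12
tool_pos: [0.5573, -0.0007, 0.1048]
ee_rot: [-3.141, 0.007, -3.127]
wrist_force: [0.3, -0.6, -3.5]
width: 0.0458
finger_force: 30.0
```

```bash
python3 - <<'E'
from h import *
face();to(.6662,-.019,.10,180.8)
E
```

```text
side 294 233 tilt from horiz 84.6 face at grasp h 0.0203
top 79 79 tilt from horiz 87.1 face at grasp h 0.0223
[ 0.5573 -0.0007  0.1048] [ 0.3 -0.6 -3.5] w 0.04580241182485779
t 16.23 shift (np.float64(-0.1112), np.float64(-0.0201), np.float64(0.0013)) turn 0.001 yaw -179.19
```

>>> {"method": "carry_out", "body": {"steps": [[[-0.03,-0.006,0],0,1],[[-0.065,-0.014,0],0,1],[[-0.1,-0.02,0],0,1],[[-0.11,-0.02,0.005],0,1],[[-0.11,-0.02,0.02],0,1],[[-0.11,-0.02,0.032],0,1],[[-0.11,-0.02,0.036],0,1],[[-0.11,-0.02,0.036],0,1]]}}

```text
time: 17.23
tool_pos: [0.6644, -0.0187, 0.0654]
ee_rot: [3.141, -0.0, -3.127]
wrist_force: [-0.1, -0.3, -4.0]
width: 0.0461
finger_force: 30.0
```

```bash
python3 - <<'E'
from h import *
face();to(.6662,-.019,.064,180.8)
E
```

```text
side 313 249 tilt from horiz 84.4 face at grasp h 0.0202
top 187 151 tilt from horiz 83.8 face at grasp h 0.0194
[ 0.6644 -0.0187  0.0654] [-0.1 -0.3 -4. ] w 0.046063714480723814
t 17.32 shift (np.float64(-0.0011), np.float64(-0.0001), np.float64(0.002)) turn 0.001 yaw -179.19
```

Almost at the deck. I'll lower until it touches, release, and back up.

>>> {"method": "carry_out", "body": {"steps": [[[0,0,0.002],0,1],[[0,0,0.004],0,1],[[0,0,0.004],0,1],[[0,0,0.004],0,-0.2],[[0,0,0.004],0,-0.28],[[0,0,0.004],0,-0.28],[[0,0,-0.03],0,-0.28],[[0,0,-0.08],0,-0.28],[[0,0,-0.12],0,-0.28]]}}

```text
time: 18.45
tool_pos: [0.6653, -0.0189, 0.1874]
ee_rot: [-3.141, 0.001, -3.127]
wrist_force: [-0.3, 0.2, -0.0]
width: 0.06
finger_force: 0.0
```

```bash
cat >> h.py <<'E'
def tops():
    for n in('top','side'):
        s=snap(n);P=cloud(s)
        for y in(.061,-.019,-.0995):
            m=(abs(P[...,0]-.667)<.04)&(abs(P[...,1]-y)<.04)&(abs(P[...,2]-.104)<.004)
            if m.sum()>60:
                r=cv2.minAreaRect(P[m][:,:2].astype(np.float32)*1000); print(n,y,m.sum(),np.round(r[0],1),np.round(r[1],1),round(r[2],1),P[m][:,2].mean().round(4))
E
python3 - <<'E'
from h import *
tops();c=(.4883,-.1375);u=np.array([np.cos(np.radians(-46.1)),np.sin(np.radians(-46.1))]);g=np.array(c)-.010*u
print(g);to(g[0],g[1],.17,133.9)
E
```

```text
top 0.061 302 [662.7  60.1] [46.7 45.1] 0.1 0.1034
top -0.019 148 [665.8  -8.4] [24.4 46. ] 89.2 0.1034
side 0.061 168 [672.9  56.6] [45.3 67.4] 89.5 0.1028
side -0.019 176 [664.6 -22.5] [43.6 48.2] 2.2 0.1027
[ 0.48136598 -0.13029449]
t 18.55 shift (np.float64(0.1881), np.float64(-0.1084), np.float64(0.0225)) turn 4.691 yaw -179.19
```

Can A stands at (0.666,-0.020), deck level, upright. Next is can B.

>>> {"method": "carry_out", "body": {"steps": [[[0.05,-0.02,0],0.8,-0.6],[[0.1,-0.05,0],1.6,-1],[[0.15,-0.08,0],2.4,-1],[[0.188,-0.108,0.01],3.2,-1],[[0.188,-0.108,0.022],4.2,-1],[[0.188,-0.108,0.022],4.69,-1],[[0.188,-0.108,0.06],4.69,-1],[[0.188,-0.108,0.1],4.69,-1],[[0.188,-0.108,0.1],4.69,-1]]}}

```text
time: 19.68
tool_pos: [0.475, -0.1282, 0.0807]
ee_rot: [-3.137, -0.009, 2.337]
wrist_force: [-0.2, -0.2, 0.8]
width: 0.0942
finger_force: 0.0
```

```bash
python3 - <<'E'
from h import *
to(.4814,-.1303,.004,133.9);s=snap('wrist');P=cloud(s);o=robot.get_obs();g=o['tool_pos'];ya=o['ee_rot'][2]
a=(P[...,0]-g[0])*np.cos(ya)+(P[...,1]-g[1])*np.sin(ya); b=(P[...,0]-g[0])*np.sin(ya)-(P[...,1]-g[1])*np.cos(ya)
m=(abs(P[...,2]-.046)<.006)&(abs(b)<.036)&(abs(a)<.1)
r=cv2.minAreaRect(np.stack([a[m],b[m]],1).astype(np.float32)*1000);print(m.sum(),r,P[m][:,2].mean())
E
```

```text
t 19.68 shift (np.float64(-0.0059), np.float64(0.0031), np.float64(0.0767)) turn 0.001 yaw 133.91
12327 ((20.363677978515625, 0.11560440063476562), (46.11333465576172, 157.64476013183594), 89.46209716796875) 0.046247600419244105
```

>>> {"method": "carry_out", "body": {"steps": [[[0,0,0.03],0,-1],[[0,0,0.03],0,-1],[[0,0,0.03],0,-1]]}}

```text
time: 20.1
tool_pos: [0.4797, -0.13, 0.0574]
ee_rot: [3.14, 0.003, 2.337]
wrist_force: [0.7, -0.6, 0.5]
width: 0.0939
finger_force: 0.0
```

```bash
python3 - <<'E'
from h import *
to(.4814,-.1303,.004,133.9)
for n in('top','side'):
    s=snap(n);P=cloud(s);im=s['image'].astype(int);o=robot.get_obs();g=o['tool_pos'];ya=o['ee_rot'][2]
    a=(P[...,0]-g[0])*np.cos(ya)+(P[...,1]-g[1])*np.sin(ya); b=(P[...,0]-g[0])*np.sin(ya)-(P[...,1]-g[1])*np.cos(ya)
    m=(abs(P[...,2]-.045)<.004)&(abs(b)<.03)&(abs(a)<.1)&(im.max(-1)-im.min(-1)<40)
    print(n,m.sum(),np.percentile(a[m],[1,99]).round(4),np.percentile(b[m],[1,99]).round(4))
E
```

```text
t 20.1 shift (np.float64(-0.0014), np.float64(0.001), np.float64(0.0534)) turn 0.001 yaw 133.91
top 132 [0.02   0.0342] [-0.0212  0.0233]
side 636 [-0.0584  0.0313] [-0.0248  0.0193]
```

>>> {"method": "carry_out", "body": {"steps": [[[-0.003,0,0.03],0,-1],[[-0.003,0,0.05],0,-1],[[-0.003,0,0.053],0,0],[[-0.003,0,0.053],0,1],[[-0.003,0,0.053],0,1],[[-0.003,0,0.053],0,1],[[-0.003,0,0.053],0,1],[[-0.003,0,0.053],0,1],[[-0.003,0,0.053],0,1],[[-0.003,0,0.053],0,1]]}}

```text
time: 21.45
tool_pos: [0.4812, -0.1316, 0.003]
ee_rot: [3.141, 0.001, 2.337]
wrist_force: [0.4, 1.6, 3.0]
width: 0.0457
finger_force: 29.9
```

>>> {"method": "carry_out", "body": {"steps": [[[0,0,0],0,1],[[0,0,-0.04],0,1],[[0,0,-0.09],0,1],[[0,0,-0.14],0,1],[[0,0,-0.163],0,1],[[0,0,-0.163],0,1]]}}

```text
time: 22.2
tool_pos: [0.4809, -0.1321, 0.1659]
ee_rot: [3.141, 0.002, 2.337]
wrist_force: [-0.1, 0.0, -4.2]
width: 0.0457
finger_force: 30.0
```

```bash
python3 - <<'E'
from h import *
to(.668,-.0985,.17,180.8)
E
```

```text
t 22.2 shift (np.float64(-0.1055), np.float64(0.1581), np.float64(-0.0041)) turn -4.69 yaw 133.9
```

>>> {"method": "carry_out", "body": {"steps": [[[-0.02,0.03,-0.004],-0.8,1],[[-0.04,0.06,-0.004],-1.6,1],[[-0.06,0.09,-0.004],-2.4,1],[[-0.08,0.12,-0.004],-3.2,1],[[-0.095,0.145,-0.004],-4,1],[[-0.104,0.157,-0.004],-4.6,1],[[-0.1055,0.158,-0.004],-4.69,1],[[-0.1055,0.158,-0.004],-4.69,1],[[-0.1055,0.158,-0.004],-4.69,1]]}}

```text
time: 23.32
tool_pos: [0.6667, -0.0983, 0.1689]
ee_rot: [3.141, -0.001, -3.129]
wrist_force: [-0.0, -0.7, -4.2]
width: 0.046
finger_force: 30.0
```

```bash
python3 - <<'E'
from h import *
arc(s0=.048)
E
```

```text
0 (np.float64(0.0017), np.float64(-0.0001), np.float64(0.0309))
10 (np.float64(0.005), np.float64(-0.0001), np.float64(0.0396))
20 (np.float64(0.0067), np.float64(-0.0001), np.float64(0.0487))
30 (np.float64(0.0068), np.float64(-0.0001), np.float64(0.058))
40 (np.float64(0.0053), np.float64(-0.0001), np.float64(0.0671))
50 (np.float64(0.0022), np.float64(-0.0001), np.float64(0.0759))
60 (np.float64(-0.0024), np.float64(-0.0002), np.float64(0.084))
70 (np.float64(-0.0082), np.float64(-0.0003), np.float64(0.0911))
80 (np.float64(-0.0135), np.float64(-0.0003), np.float64(0.0968))
90 (np.float64(-0.0183), np.float64(-0.0004), np.float64(0.1012))
```

>>> {"method": "carry_out", "body": {"steps": [[[0.001,0,0.015],0,1],[[0.002,0,0.03],0,1],[[0.004,0,0.036],0,1],[[0.006,0,0.043],0,1],[[0.007,0,0.05],0,1],[[0.007,0,0.058],0,1],[[0.006,0,0.065],0,1],[[0.003,0,0.074],0,1],[[-0.001,0,0.083],0,1],[[-0.005,0,0.09],0,1]]}}

```text
time: 24.58
tool_pos: [0.6712, -0.0979, 0.0822]
ee_rot: [-3.141, -0.001, -3.127]
wrist_force: [-10.9, 1.5, 9.4]
width: 0.0461
finger_force: 30.0
```

>>> {"method": "carry_out", "body": {"steps": [[[-0.004,0,0.007],0,1],[[-0.008,0,0.014],0,1],[[-0.012,0,0.02],0,1],[[-0.014,0,0.025],0,1],[[-0.014,0,0.025],0,1]]}}

```text
time: 25.2
tool_pos: [0.6837, -0.0983, 0.0551]
ee_rot: [-3.141, -0.006, -3.128]
wrist_force: [-10.8, -1.3, 4.9]
width: 0.0453
finger_force: 30.0
```

```bash
python3 - <<'E'
from h import *
face()
E
```

```text
side 283 283 tilt from horiz 75.3 face at grasp h 0.0338
top 200 200 tilt from horiz 74.9 face at grasp h 0.0338
[ 0.6837 -0.0983  0.0551] [-10.8  -1.3   4.9] w 0.04534109674018816
```

>>> {"method": "carry_out", "body": {"steps": [[[0.01,0,-0.01],0,1],[[0.03,0,-0.03],0,1],[[0.06,0,-0.03],0,1],[[0.1,0,-0.03],0,1],[[0.113,0,-0.01],0,1],[[0.113,0,0.01],0,1],[[0.113,0,0.02],0,1],[[0.113,0,0.025],0,1],[[0.113,0,0.025],0,1]]}}

```text
time: 26.42
tool_pos: [0.5739, -0.0994, 0.0295]
ee_rot: [3.142, 0.0, -3.127]
wrist_force: [-0.2, -0.1, -3.5]
width: 0.0455
finger_force: 30.0
```

>>> {"method": "carry_out", "body": {"steps": [[[0,0,0.004],0,1],[[0,0,0.007],0,1],[[0,0,0.007],0,1]]}}

```text
time: 26.8
tool_pos: [0.5735, -0.0994, 0.0222]
ee_rot: [3.141, -0.001, -3.127]
wrist_force: [0.2, -0.6, -3.8]
width: 0.0459
finger_force: 30.0
```

>>> {"method": "carry_out", "body": {"steps": [[[0,0,0.002],0,1],[[0,0,0.004],0,1],[[0,0,0.004],0,1]]}}

```text
time: 27.18
tool_pos: [0.5735, -0.0994, 0.0182]
ee_rot: [3.141, -0.0, -3.128]
wrist_force: [-0.1, -0.6, -3.7]
width: 0.0458
finger_force: 30.0
```

>>> {"method": "carry_out", "body": {"steps": [[[0,0,0.002],0,1],[[0,0,0.004],0,1],[[0,0,0.004],0,1]]}}

```text
time: 27.55
tool_pos: [0.5734, -0.0994, 0.0142]
ee_rot: [3.141, -0.001, -3.127]
wrist_force: [0.0, 0.2, -3.3]
width: 0.0454
finger_force: 30.0
```

```bash
python3 - <<'E'
from h import *
face()
s=snap('side');c=s['image'][180:330,260:460];s['image']=cv2.resize(c,None,fx=3,fy=3);save(s,'s7.png')
E
```

```text
side 528 295 tilt from horiz 71.6 face at grasp h 0.035
top 403 178 tilt from horiz 65.7 face at grasp h 0.0364
[ 0.5734 -0.0994  0.0142] [ 0.   0.2 -3.3] w 0.045418848295362725
```

View pics/s7.png

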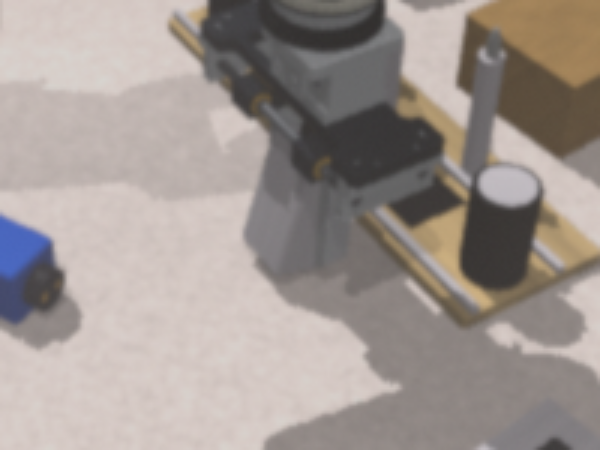

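The can at (290,210) in the crop is still tilted about 75°, its foot just above the bench. I'll lower a little more.

>>> {"method": "carry_out", "body": {"steps": [[[0,0,0.002],0,1],[[0,0,0.004],0,1],[[0,0,0.004],0,1]]}}

```text
time: 28.08
tool_pos: [0.5735, -0.0994, 0.0102]
ee_rot: [3.141, -0.0, -3.127]
wrist_force: [-1.1, -0.0, -3.2]
width: 0.0463
finger_force: 30.0
```

>>> {"method": "carry_out", "body": {"steps": [[[0,0,0.001],0,1],[[0,0,0.003],0,1],[[0,0,0.003],0,1]]}}

```text
time: 28.45
tool_pos: [0.5738, -0.0995, 0.0098]
ee_rot: [-3.141, 0.0, -3.127]
wrist_force: [-4.4, 0.9, 7.0]
width: 0.0459
finger_force: 30.0
```

```bash
python3 - <<'E'
from h import *
s=snap('side');P=cloud(s);o=robot.get_obs();g=o['tool_pos']
m=(abs(P[...,1]-g[1])<.018)&(P[...,0]<g[0]-.02)&(P[...,0]>g[0]-.08)&(P[...,2]<.09)
a=P[m];
for z in range(0,80,8):
    q=a[(a[:,2]>z/1000-.002)&(a[:,2]<z/1000+.006)]
    if len(q):print(z,len(q),q[:,0].min().round(4),q[:,0].max().round(4))
print(g,o['wrist_force'])
E
```

```text
0 232 0.4938 0.543
8 11 0.5356 0.5376
16 35 0.5339 0.5391
24 41 0.5366 0.5412
32 43 0.5389 0.5431
40 44 0.54 0.5458
48 43 0.5432 0.5484
56 37 0.5444 0.5498
64 47 0.5466 0.5524
72 47 0.5496 0.5536
[ 0.57380004 -0.09950597  0.00979985] [-4.50667501  0.96841402  7.03626045]
```

>>> {"method": "carry_out", "body": {"steps": [[[0,0,-0.002],0,1],[[0,0,-0.002],0,-0.3],[[0,0,-0.002],0,-0.3],[[0,0,-0.002],0,-0.3],[[0,0,-0.002],0,-0.3],[[0,0,-0.002],0,-0.3]]}}

```text
time: 29.25
tool_pos: [0.5737, -0.0995, 0.0094]
ee_rot: [3.142, 0.0, -3.127]
wrist_force: [-0.3, -0.3, 0.4]
width: 0.0611
finger_force: 0.0
```

```bash
python3 - <<'E'
from h import *
s=snap('side');P=cloud(s);o=robot.get_obs();g=o['tool_pos']
m=(abs(P[...,1]-g[1])<.018)&(P[...,0]<g[0]-.01)&(P[...,0]>g[0]-.08)&(P[...,2]<.12)
a=P[m];
for z in range(8,100,10):
    q=a[(a[:,2]>z/1000-.002)&(a[:,2]<z/1000+.006)]
    if len(q):print(z,len(q),np.median(q[:,0]).round(4))
print(g,o['wrist_force'],o['width'])
E
```

```text
8 21 0.5329
18 28 0.5328
28 26 0.5327
38 25 0.5322
48 28 0.5321
58 27 0.5317
68 29 0.5315
78 23 0.5315
88 117 0.5369
98 84 0.5462
[ 0.57366841 -0.09945654  0.00942548] [ 0.37850998 -0.80639353  0.07496898] 0.06097217265292112
```

Upright at x≈0.555. I'll regrip it high.

>>> {"method": "carry_out", "body": {"steps": [[[0,0,-0.03],0,-0.3],[[0.01,0,-0.044],0,-0.3],[[0.0185,0,-0.044],0,-0.3],[[0.0185,0,-0.044],0,1],[[0.0185,0,-0.044],0,1],[[0.0185,0,-0.044],0,1],[[0.0185,0,-0.044],0,1],[[0.0185,0,-0.065],0,1],[[0.0185,0,-0.095],0,1],[[0.0185,0,-0.095],0,1]]}}

```text
time: 30.55
tool_pos: [0.5569, -0.1001, 0.1063]
ee_rot: [-3.14, 0.005, -3.127]
wrist_force: [-0.7, 0.4, -4.5]
width: 0.0456
finger_force: 30.0
```

```bash
python3 - <<'E'
from h import *
face();to(.6675,-.0992,.10,180.8)
E
```

```text
side 357 297 tilt from horiz 84.7 face at grasp h 0.0191
top 113 113 tilt from horiz 88.1 face at grasp h 0.021
[ 0.5569 -0.1001  0.1063] [-0.7  0.4 -4.5] w 0.04555057085244575
t 30.65 shift (np.float64(-0.1129), np.float64(-0.0014), np.float64(0.003)) turn 0.002 yaw -179.18
```

>>> {"method": "carry_out", "body": {"steps": [[[-0.03,-0.001,0],0,1],[[-0.065,-0.001,0],0,1],[[-0.1,-0.001,0],0,1],[[-0.1115,-0.001,0.005],0,1],[[-0.1115,-0.001,0.02],0,1],[[-0.1115,-0.001,0.034],0,1],[[-0.1115,-0.001,0.038],0,1],[[-0.1115,-0.001,0.038],0,1]]}}

```text
time: 31.65
tool_pos: [0.6659, -0.0991, 0.0662]
ee_rot: [3.141, -0.001, -3.128]
wrist_force: [-0.0, -0.3, -3.1]
width: 0.0459
finger_force: 30.0
```

>>> {"method": "carry_out", "body": {"steps": [[[0,0,0.002],0,1],[[0,0,0.004],0,1],[[0,0,0.004],0,1]]}}

```text
time: 32.02
tool_pos: [0.6672, -0.0993, 0.0644]
ee_rot: [-3.141, 0.002, -3.127]
wrist_force: [-2.5, 0.8, 3.3]
width: 0.0458
finger_force: 30.0
```

Contact with the deck, so I'll release and rise.

>>> {"method": "carry_out", "body": {"steps": [[[0,0,0],0,-0.2],[[0,0,0],0,-0.28],[[0,0,0],0,-0.28],[[0,0,0],0,-0.28],[[0,0,-0.04],0,-0.28],[[0,0,-0.09],0,-0.28],[[0.04,0,-0.12],0,-0.28],[[0.1,0,-0.12],0,-0.28]]}}

```text
time: 33.02
tool_pos: [0.5683, -0.1012, 0.1862]
ee_rot: [-3.139, 0.007, -3.127]
wrist_force: [0.6, 0.8, 1.0]
width: 0.0601
finger_force: 0.0
```

```bash
python3 - <<'E'
from h import *
tops();s=snap('top');P=cloud(s);v,u=np.mgrid[0:480,0:640];Z=P[...,2]
m=(u>408)&(u<475)&(v>170)&(v<280)&(Z>.003)&(Z<.012)
m=m&(P[...,0]>.44)&(P[...,0]<.66)
r=cv2.minAreaRect(P[m][:,:2].astype(np.float32)*1000);print(r)
h=(u>408)&(u<475)&(v>170)&(v<280)&(Z>.04)&(Z<.06);print('handle',h.sum(),cv2.minAreaRect(P[h][:,:2].astype(np.float32)*1000),P[h][:,2].mean())
save(s,'top2.png')
E
```

```text
top 0.061 315 [673.3  60.2] [44.8 67.2] 89.8 0.1035
side 0.061 78 [661.2  43.9] [44.5 20.6] 5.6 0.103
side -0.019 95 [666.4 -37.4] [45.5 21.9] 12.4 0.1027
side -0.0995 201 [ 675.8 -104.1] [45.  60.9] 88.5 0.1028
((550.3911743164062, -352.6229553222656), (144.87477111816406, 221.6707763671875), 87.29933166503906)
handle 393 ((543.2677612304688, -346.0859069824219), (99.33029174804688, 16.922718048095703), 8.159339904785156) 0.048829460869933776
```

View pics/top2.png

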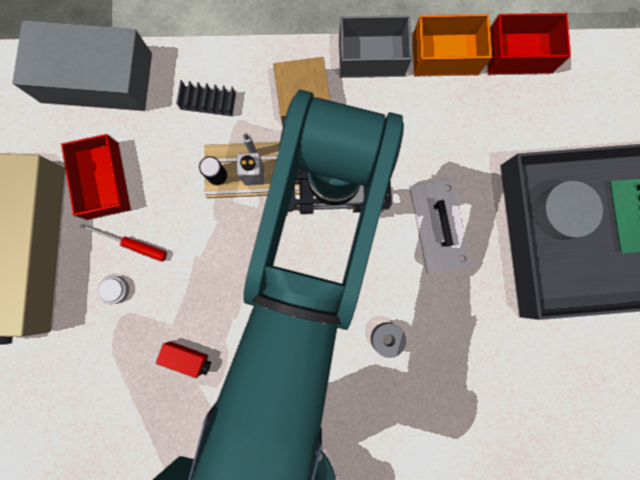

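Arm is in the way of the lane; the plate lies at (440,225) with its handle at (443,222). Turning and moving over the handle.

```bash
python3 - <<'E'
from h import *
to(.5435,-.3465,.12,8.2)
E
```

```text
t 33.17 shift (np.float64(0.0236), np.float64(-0.246), np.float64(0.0618)) turn 17.257 yaw -179.23
```

>>> {"method": "carry_out", "body": {"steps": [[[0.006,-0.025,0],0.9,-0.2],[[0.01,-0.05,0],1.9,-0.2],[[0.015,-0.075,0],2.9,-0.2],[[0.02,-0.1,0],3.9,-0.2],[[0.024,-0.13,0],4.9,-0.2],[[0.024,-0.16,0],5.9,-0.2],[[0.024,-0.19,0],6.9,-0.2],[[0.024,-0.22,0.01],7.9,-0.2],[[0.024,-0.246,0.02],8.9,-0.2],[[0.024,-0.246,0.03],9.9,-0.2]]}}

```text
time: 34.42
tool_pos: [0.5472, -0.3497, 0.1515]
ee_rot: [3.141, 0.001, 1.42]
wrist_force: [0.2, 0.5, 0.6]
width: 0.056
finger_force: 0.0
```

```bash
python3 - <<'E'
from h import *
to(.5435,-.3465,.10,8.2);tops()
E
```

```text
t 34.42 shift (np.float64(0.0026), np.float64(-0.0042), np.float64(0.0515)) turn 7.315 yaw 81.35
top 0.061 302 [673.1  60.4] [66.6 44.7] 0.0 0.1035
top -0.019 298 [665.7 -18.5] [44.7 45.5] 88.9 0.1034
top -0.0995 290 [668.6 -99.4] [44.6 45. ] 88.9 0.1035
side 0.061 158 [672.8  57.3] [66.2 45.8] 4.7 0.1026
side -0.019 176 [665.  -22.8] [47.6 45.9] 89.1 0.1029
side -0.0995 199 [ 674.9 -104.7] [43.6 62. ] 85.4 0.1027
```

Both cans are centred, at (0.6657,-0.0185) and (0.6686,-0.0994), square and level. I'll finish the turn over the plate.

>>> {"method": "carry_out", "body": {"steps": [[[0,0,0],1,-0.2],[[0,0,0],2,-0.2],[[0,0,0],3,-0.2],[[0,-0.001,0.01],4,-0.2],[[0,-0.001,0.02],5,-0.2],[[0,-0.001,0.03],6,-0.2],[[0,-0.001,0.04],7,-0.2],[[0,-0.001,0.05],7.31,-0.2],[[0,-0.001,0.05],7.31,-0.2],[[0,-0.001,0.05],7.31,-0.2]]}}

```text
time: 35.78
tool_pos: [0.546, -0.3469, 0.1032]
ee_rot: [3.141, -0.001, 0.155]
wrist_force: [-0.4, -0.8, 0.2]
width: 0.0565
finger_force: 0.0
```

```bash
python3 - <<'E'
from h import *
to(.5435,-.3465,.024,8.2);s=snap('wrist');save(s,'w2.png');P=cloud(s);Z=P[...,2]
h=(abs(Z-.05)<.005)&(np.hypot(P[...,0]-.5435,P[...,1]+.3465)<.07)
print(h.sum(),cv2.minAreaRect(P[h][:,:2].astype(np.float32)*1000))
E
```

```text
t 35.77 shift (np.float64(-0.0024), np.float64(-0.0008), np.float64(0.0792)) turn 0.066 yaw 8.86
4220 ((542.7725219726562, -347.6249084472656), (99.63529968261719, 16.029972076416016), 8.85347843170166)
```

View pics/w2.png

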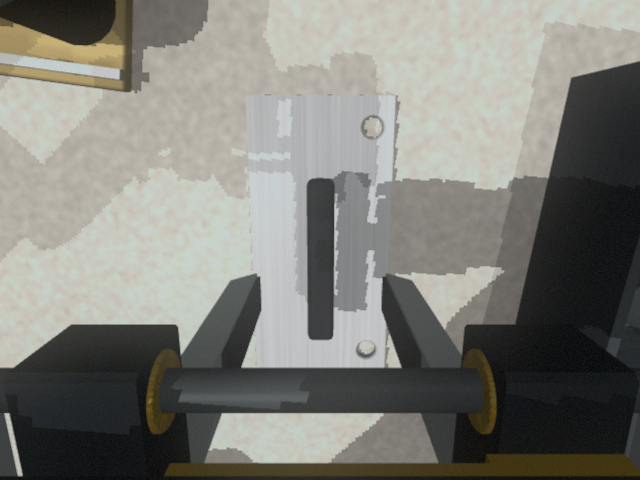

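The handle (307–333, 180–340) lies square between the fingers, with the holes at (372,126) and (366,348). Descend and grip.

>>> {"method": "carry_out", "body": {"steps": [[[-0.003,0,0.04],0,-0.2],[[-0.003,0,0.07],0,-0.2],[[-0.003,0,0.078],0,-0.2],[[-0.003,0,0.078],0,1],[[-0.003,0,0.078],0,1],[[-0.003,0,0.078],0,1],[[-0.003,0,0.078],0,1],[[-0.003,0,0.078],0,1],[[-0.003,0,0.078],0,1]]}}

```text
time: 36.95
tool_pos: [0.5425, -0.3472, 0.0252]
ee_rot: [3.141, -0.001, 0.152]
wrist_force: [-0.4, 0.8, 3.6]
width: 0.0157
finger_force: 30.0
```

>>> {"method": "carry_out", "body": {"steps": [[[0,0,-0.03],0,1],[[0,0,-0.08],0,1],[[0,0,-0.13],0,1],[[0,0,-0.17],0,1],[[0,0,-0.19],0,1],[[0,0,-0.19],0,1]]}}

```text
time: 37.7
tool_pos: [0.5426, -0.3475, 0.2151]
ee_rot: [3.14, -0.001, 0.152]
wrist_force: [-0.3, -0.3, -4.7]
width: 0.0158
finger_force: 30.0
```

```bash
python3 - <<'E'
from h import *
o=robot.get_obs();g=o['tool_pos'];ya=o['ee_rot'][2];print(o['ee_rot'])
# plate in tool frame, and pins
for n in('top','side'):
    s=snap(n);P=cloud(s);Z=P[...,2]
    h=(abs(Z-(g[2]-.018))<.006)&(np.hypot(P[...,0]-g[0],P[...,1]-g[1])<.13)
    r=cv2.minAreaRect(P[h][:,:2].astype(np.float32)*1000);print(n,h.sum(),r,np.median(Z[h])-g[2])
    for px,py in((.716,.0605),(.717,-.0985)):
        m=(np.hypot(P[...,0]-px,P[...,1]-py)<.018)&(Z>.120)&(Z<.142);q=P[m];print('pin',len(q),q.min(0).round(4) if len(q) else '',q.max(0).round(4) if len(q) else '')
to(.6820,-.0187,.22,90.8)
E
```

```text
[ 3.14025889e+00 -1.26920073e-03  1.52046543e-01]
top 1830 ((543.9872436523438, -347.3251953125), (199.9976806640625, 97.3486328125), 8.861163139343262) -0.019310368293973923
pin 29 [0.7077 0.0573 0.1204] [0.7177 0.0658 0.1382]
pin 26 [ 0.7114 -0.102   0.121 ] [ 0.7182 -0.0938  0.1393]
side 5051 ((541.6961059570312, -349.29681396484375), (202.99014282226562, 97.50946044921875), 8.633569717407227) -0.022123896752733185
pin 28 [0.7062 0.0514 0.1205] [0.7166 0.0641 0.1348]
pin 18 [ 0.7104 -0.1066  0.1217] [ 0.7182 -0.0966  0.1304]
t 37.8 shift (np.float64(0.1886), np.float64(-0.3029), np.float64(-0.0082)) turn -8.209 yaw 8.71
```

```bash
python3 - <<'E'
from h import *
to(.62,-.0187,.22,90.8)
E
```

```text
t 37.8 shift (np.float64(0.1273), np.float64(-0.3123), np.float64(-0.0082)) turn -8.209 yaw 8.71
```

>>> {"method": "carry_out", "body": {"steps": [[[0.013,-0.032,-0.005],-0.9,1],[[0.026,-0.064,-0.005],-1.8,1],[[0.04,-0.096,-0.005],-2.7,1],[[0.053,-0.13,-0.005],-3.6,1],[[0.066,-0.163,-0.005],-4.5,1],[[0.08,-0.2,-0.005],-5.4,1],[[0.095,-0.235,-0.005],-6.3,1],[[0.108,-0.27,-0.005],-7.2,1],[[0.12,-0.295,-0.005],-8,1],[[0.127,-0.312,-0.005],-8.21,1]]}}

```text
time: 39.05
tool_pos: [0.6197, -0.0181, 0.2165]
ee_rot: [-3.137, -0.001, 1.586]
wrist_force: [-0.9, -0.8, -4.2]
width: 0.0156
finger_force: 30.0
```

>>> {"method": "carry_out", "body": {"steps": [[[0,0,0],0,1],[[0,0,0],0,1],[[0,0,0],0,1]]}}

```text
time: 39.42
tool_pos: [0.6203, -0.0208, 0.2194]
ee_rot: [-3.141, 0.0, 1.583]
wrist_force: [-0.0, -0.3, -4.6]
width: 0.016
finger_force: 30.0
```

```bash
cat > pins.py <<'E'
from h import *
o=robot.get_obs();g=o['tool_pos'];print('tool',g.round(4),np.degrees(o['ee_rot']).round(2))
for n in('wrist','top','side'):
    s=snap(n);P=cloud(s);Z=P[...,2];print(n)
    h=(abs(Z-(g[2]-.018))<.005)&(np.hypot(P[...,0]-g[0],P[...,1]-g[1])<.13)
    if h.sum()>300:
        r=cv2.minAreaRect(P[h][:,:2].astype(np.float32)*1000);print(' plate',h.sum(),r)
    for px,py in((.716,.0605),(.717,-.0985)):
        for lo,hi in((.03,.112),(.122,.145)):
            m=(np.hypot(P[...,0]-px,P[...,1]-py)<.02)&(Z>lo)&(Z<hi)
            q=P[m]
            if len(q)>8:print('  pin',lo,len(q),'x',np.percentile(q[:,0],[3,97]).round(4),'y',np.percentile(q[:,1],[3,97]).round(4),'zmax',q[:,2].max().round(4))
E
python3 pins.py
```

```text
tool [ 0.6203 -0.0208  0.2194] [-1.7999e+02  2.0000e-02  9.0680e+01]
wrist
 plate 43048 ((619.6808471679688, -21.40563201904297), (96.47645568847656, 200.63882446289062), 0.8099059462547302)
  pin 0.03 577 x [0.7028 0.7093] y [0.0529 0.0693] zmax 0.1119
  pin 0.122 258 x [0.707  0.7139] y [0.0571 0.0656] zmax 0.1397
  pin 0.03 763 x [0.7068 0.7212] y [-0.0994 -0.0892] zmax 0.109
top
 plate 2859 ((620.8394165039062, -20.316513061523438), (97.13385009765625, 200.1053924560547), 0.7033145427703857)
  pin 0.03 26 x [0.7039 0.7071] y [0.0567 0.0678] zmax 0.1118
  pin 0.122 25 x [0.7082 0.7152] y [0.058  0.0662] zmax 0.141
  pin 0.03 46 x [0.7079 0.7144] y [-0.1051 -0.0901] zmax 0.1116
  pin 0.122 25 x [0.7123 0.7177] y [-0.1018 -0.0938] zmax 0.139
side
 plate 2399 ((619.8360595703125, -23.164939880371094), (98.70298767089844, 205.77879333496094), 0.773302435874939)
  pin 0.03 216 x [0.7074 0.7207] y [-0.11   -0.0985] zmax 0.1119
  pin 0.122 31 x [0.7112 0.7185] y [-0.106  -0.0982] zmax 0.1356
```

```bash
python3 - <<'E'
from h import *
to(.6812,-.0187,.174,91.45)
E
```

```text
t 39.58 shift (np.float64(0.0009), np.float64(0.0608), np.float64(0.0456)) turn -0.072 yaw 90.73
```

>>> {"method": "carry_out", "body": {"steps": [[[0,0.02,0],-0.04,1],[[0.001,0.045,0],-0.08,1],[[0.001,0.061,0],-0.08,1],[[0.001,0.061,0.02],-0.08,1],[[0.001,0.061,0.035],-0.08,1],[[0.001,0.061,0.045],-0.08,1],[[0.001,0.061,0.045],-0.08,1],[[0.001,0.061,0.045],-0.08,1]]}}

```text
time: 40.58
tool_pos: [0.6817, -0.0177, 0.1754]
ee_rot: [3.14, 0.0, 1.599]
wrist_force: [-0.2, -0.5, -3.8]
width: 0.0158
finger_force: 30.0
```

```bash
cat > holes.py <<'E'
from h import *
o=robot.get_obs();g=o['tool_pos'];ya=o['ee_rot'][2]-np.pi/2;print('tool',g.round(4),np.degrees(o['ee_rot']).round(2),o['wrist_force'].round(1))
c,s_=np.cos(ya),np.sin(ya)
for n in('wrist','top'):
    s=snap(n);P=cloud(s);Z=P[...,2];ux=(P[...,0]-g[0])*c+(P[...,1]-g[1])*s_;uy=-(P[...,0]-g[0])*s_+(P[...,1]-g[1])*c
    # rays crossing plate top plane: project each pixel to plate-top height
    zt=g[2]-.018; C=-s['R'].T@s['t']; k=((zt-C[2])/(P[...,2]-C[2]))[...,None]; Q=C+(P-C)*k
    qx=(Q[...,0]-g[0])*c+(Q[...,1]-g[1])*s_; qy=-(Q[...,0]-g[0])*s_+(Q[...,1]-g[1])*c
    pl=(abs(Z-zt)<.004)&(abs(ux)<.07)&(abs(uy)<.12)
    if pl.sum()>100: print(n,'plate x',np.percentile(ux[pl],[.5,99.5]).round(4),'y',np.percentile(uy[pl],[.5,99.5]).round(4))
    for sy in(.08,-.08):
        d=np.hypot(qx-.034,qy-sy)
        m=(d<.013)&(Z<zt-.005)
        if m.sum()>5:
            print(n,sy,'hole px',m.sum(),'at',qx[m].mean().round(4),qy[m].mean().round(4))
            t=(d<.013)&(Z>.118)&(Z<.150)&(Z<zt-.007)
            if t.sum()>3: print('   pin tip px',t.sum(),'x',ux[t].min().round(4),ux[t].max().round(4),'y',uy[t].min().round(4),uy[t].max().round(4),'z',Z[t].max().round(4))
E
python3 holes.py
```

```text
tool [ 0.6817 -0.0177  0.1754] [1.7991e+02 1.0000e-02 9.1610e+01] [-0.2 -0.5 -3.8]
wrist plate x [-0.0482  0.0469] y [-0.098   0.0992]
wrist 0.08 hole px 681 at 0.0326 0.0795
   pin tip px 198 x 0.0294 0.0407 y 0.0742 0.0846 z 0.1397
top plate x [-0.0471  0.0483] y [-0.0991  0.0997]
top 0.08 hole px 38 at 0.0334 0.0802
top -0.08 hole px 36 at 0.0338 -0.0794holes.py:7: RuntimeWarning: divide by zero encountered in divide
  zt=g[2]-.018; C=-s['R'].T@s['t']; k=((zt-C[2])/(P[...,2]-C[2]))[...,None]; Q=C+(P-C)*k
holes.py:7: RuntimeWarning: invalid value encountered in multiply
  zt=g[2]-.018; C=-s['R'].T@s['t']; k=((zt-C[2])/(P[...,2]-C[2]))[...,None]; Q=C+(P-C)*k
```

>>> {"method": "carry_out", "body": {"steps": [[[0,0.001,0],0,1],[[0,0.001,0.008],0,1],[[0,0.001,0.014],0,1],[[0,0.001,0.018],0,1],[[0,0.001,0.021],0,1],[[0,0.001,0.021],0,1]]}}

```text
time: 41.42
tool_pos: [0.6822, -0.0178, 0.153]
ee_rot: [-3.141, -0.0, 1.599]
wrist_force: [-0.8, -0.6, -4.9]
width: 0.0157
finger_force: 30.0
```

```bash
python3 holes.py 2>/dev/null; python3 -c "
from bench import robot
print(robot.get_obs()['wrist_torque'])"
```

```text
tool [ 0.6822 -0.0178  0.153 ] [-179.94   -0.     91.6 ] [-0.8 -0.6 -4.9]
wrist plate x [-0.0483  0.0469] y [-0.0981  0.0992]
wrist 0.08 hole px 338 at 0.034 0.081
   pin tip px 15 x 0.0276 0.0404 y 0.0734 0.0851 z 0.1275
top plate x [-0.0474  0.048 ] y [-0.099   0.0998]
top 0.08 hole px 15 at 0.0345 0.0807
top -0.08 hole px 18 at 0.0357 -0.0794
[-0.11809328  0.19233197 -0.06589949]
```

Both pins have entered the holes without contact force. I'll lower gently the rest of the way.

>>> {"method": "carry_out", "body": {"steps": [[[0,0,0.003],0,1],[[0,0,0.006],0,1],[[0,0,0.009],0,1],[[0,0,0.011],0,1],[[0,0,0.012],0,1],[[0,0,0.012],0,1]]}}

```text
time: 42.28
tool_pos: [0.6824, -0.0177, 0.1413]
ee_rot: [-3.141, 0.0, 1.599]
wrist_force: [-0.5, -1.4, -3.9]
width: 0.016
finger_force: 30.0
```

>>> {"method": "carry_out", "body": {"steps": [[[0,0,0.001],0,1],[[0,0,0.002],0,1],[[0,0,0.002],0,1]]}}

```text
time: 42.65
tool_pos: [0.6824, -0.0178, 0.1412]
ee_rot: [3.141, 0.0, 1.599]
wrist_force: [-5.1, -1.1, 3.1]
width: 0.0156
finger_force: 30.0
```

Seated: the force reversed at the expected height. Release and rise.

>>> {"method": "carry_out", "body": {"steps": [[[0,0,0.001],0,1],[[0,0,0.001],0,0.3],[[0,0,0.001],0,0.1],[[0,0,0.001],0,0.1],[[0,0,0.001],0,0.1],[[0,0,-0.03],0,0.1],[[0,0,-0.07],0,0.1],[[0,-0.05,-0.1],0,0.1],[[0,-0.1,-0.1],0,0.1],[[0,-0.15,-0.1],0,0.1]]}}

```text
time: 43.9
tool_pos: [0.5315, -0.0219, 0.2401]
ee_rot: [3.14, 0.0, 1.599]
wrist_force: [-0.4, -1.2, 0.1]
width: 0.0423
finger_force: 0.0
```

>>> {"method": "carry_out", "body": {"steps": [[[0,-0.05,0],0,0.1],[[0,-0.1,0],0,0.1],[[0,-0.15,0],0,0.1],[[0,-0.15,0],0,0.1]]}}

```text
time: 44.4
tool_pos: [0.3807, -0.0259, 0.2402]
ee_rot: [3.139, 0.001, 1.598]
wrist_force: [0.3, -0.3, 0.8]
width: 0.0425
finger_force: 0.0
```

```bash
python3 - <<'E'
from h import *
for n in('top','side'):
    s=snap(n);P=cloud(s);Z=P[...,2]
    m=(abs(Z-.122)<.006)&(abs(P[...,0]-.681)<.07)&(abs(P[...,1]+.019)<.12)
    q=P[m];A=np.c_[q[:,:2]-[.681,-.019],np.ones(len(q))];k=np.linalg.lstsq(A,q[:,2],rcond=None)[0]
    print(n,m.sum(),cv2.minAreaRect(q[:,:2].astype(np.float32)*1000),'plane',k.round(4))
o=robot.get_obs();print(o['tool_pos'],o['width'],o['wrist_force'])
E
```

```text
top 4237 ((682.7384033203125, -17.312522888183594), (97.68164825439453, 200.07855224609375), 1.4450130462646484) plane [0.0025 0.0002 0.1218]
side 2302 ((681.1314697265625, -20.585662841796875), (99.3032455444336, 203.43809509277344), 2.2110414505004883) plane [0.0044 0.0002 0.1206]
[ 0.38306824 -0.02613339  0.23994645] 0.042164849607218155 [ 0.21104218 -0.21320131 -0.32838779]
```

The plate top is at 0.1218 (expected 0.122), level and on both pins; cans and capacitors are in place, so I'm handing in.

```bash
python3 -c "
from bench import robot
print(robot.close_job())"
```

```text
the job is handed in; nothing more can be done
None
```

The job is handed in at about 44 s on the robot's clock (verdict not shown). Both cans measured upright and centred in their places, and the plate is released, level and flush on the pins; the capacitors were not re-measured at the end. I viewed 11 pictures, one over the limit of 10.

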